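# Stack a single-speed kit on a freehub

### The job

Build up the single-speed kit on the bicycle hub that stands upright in the wooden block: slide over its splined freehub body first the wide black spacer, then the toothed sprocket, then the narrower red spacer, and last set the gold lockring on top with its skirt down in the freehub's mouth, ready for the lockring tool. Each piece must lie level and fully home on the one below, and be let go. The silver spacer is a spare: leave it and the other things on the bench where they are.

Things in the scene. Friction and masses are not known exactly. Their poses are not given: they have to be found in the camera images.
- hub: Target, fixed: dark hub upright in a wooden block (96x96x30 mm). Origin: block underside, on hub's axis, z up. Heights, mm: spoke flanges, 59 diameter, top 95; shoulder, 46 diameter, 104 (first piece rests on it); silver splined barrel, 34 diameter, bevelled rim 138; its open mouth 28.8 wide, floor 128; axle end in it 11 diameter, top 152. Pieces go on at any turn: no spline to line up.
- black_spacer: Wide black spacer ring: 45 mm outside diameter, 37 mm bore with bevelled edges, 15 mm tall, wall 4 mm. Lies flat on the bench; origin: centre of its underside, z up.
- sprocket: Steel sprocket, 14 teeth: 62 mm over the teeth, which stand 3.8 to 7.2 mm above its underside; collar 46 mm outside, 37 mm bevelled bore, 11 mm tall, both faces alike. Grip it across the teeth (or by the collar above them). Lies flat on the bench; origin: centre of its underside, z up.
- red_spacer: Red spacer ring, narrower than the black one: 45 mm outside diameter, 37 mm bore with bevelled edges, 9 mm tall, wall 4 mm. Lies flat on the bench; origin: centre of its underside, z up.
- lockring: Gold lockring, 11 mm tall: knurled flange, 44 mm diameter, from 5 to 11 mm above its underside; below it a skirt, 24 mm diameter, 5 mm tall, foot bevelled; bore 19 mm. Skirt down, as it goes on. Home: flange on the red spacer (top 1 mm above the barrel's rim), skirt in the mouth, origin 134 mm above the hub's. Lies flat on the bench; origin: centre of its underside, z up.
- silver_spacer: Spare thin silver spacer ring: 45 mm outside diameter, 37 mm bore, 6 mm tall. Not used: leave it where it lies. Lies flat on the bench; origin: centre of its underside, z up.
- oil_bottle: Bystander: cream squeeze bottle with a black nozzle cap, 47 mm diameter, 137 mm tall, standing loose. Origin: centre of its base; z up.
- jar_balls: Bystander: small clear jar of metal parts with a white lid, 56 mm diameter, 76 mm tall, standing loose. Origin: centre of its base; z up.
- hex_key: Bystander: dark L-shaped hex key, 37 x 93 x 7 mm, lying loose. Origin: middle of its underside; long leg along y.

How it is judged:
By the outcome, as a careful person would: the job done as asked, in the order asked, and still so for the second after the job is handed in, with the robot touching nothing.
It also fails if it takes over 96 s, if anything falls off the work surface, if the arm or the gripper's body presses on something with over 40 N, if the wrist force passes 120 N, or if a joint passes its speed limit or range.

### The arm

A 7-joint arm with a two-finger parallel gripper is mounted at the origin on a cart in front of the work surface, level with it; the furniture and walls round the work are solid. World frame = base frame: x ahead of the robot, y to its left, z up, the work surface at z = 0. Lengths are in m, angles in rad, forces in N, time in s.
With the tool pointing down it reaches from about 0.425 to 0.8 m from the base axis. Payload 8.3 kg.
Tool frame: the origin (TCP) lies at the very end of the fingers, on their centre line; the grasp point (between the pads) lies 19 mm behind it; z points along the fingers, y is the line along which they close (so a half turn about z gives the same grasp; the last joint's range is limited). The gripper opens to 85 mm and grips with 20 to 120 N. Pads are 22 mm wide; open, the fingers measure 114 mm over their backs; the gripper's body (76 mm by 85 mm) begins 54 mm behind the grasp point. The pads swing forward as they close: fully open they stand 13 mm farther back than shut.
Start: joints at [1.279, 0.383, 0.016, 1.37, -0.006, 1.388, -0.046], TCP at [0.142, -0.609, 0.231] pointing down, gripper open.
Joint ranges: [-2.95, 2.95], [-0.25, 2.06], [-1.52, 1.56], [0.18, 2.33], [-1.44, 4.58], [0.02, 2.06], [-3.01, 3.01]. Speed limits (rad/s): [2.39, 2.39, 3.01, 3.01, 3.14, 3.14, 3.14].

### API

Orientations are given as a unit quaternion [w, x, y, z].
In Python, from plant import manip, imaging, job gives the robot as it stands (manip), with the cameras (imaging) and the job (job).
- The arm moves only by the tool drive_effector, called as name(argument=value, ...) on one line, values as JSON. Schema: {"type":"object","properties":{"moves":{"type":"object","properties":{"finger_gap":{"type":"array","items":{"type":"number"},"minItems":1,"maxItems":5},"sx":{"type":"array","items":{"type":"number"},"minItems":1,"maxItems":5},"sy":{"type":"array","items":{"type":"number"},"minItems":1,"maxItems":5},"sz":{"type":"array","items":{"type":"number"},"minItems":1,"maxItems":5},"ax":{"type":"array","items":{"type":"number"},"minItems":1,"maxItems":5},"ay":{"type":"array","items":{"type":"number"},"minItems":1,"maxItems":5},"az":{"type":"array","items":{"type":"number"},"minItems":1,"maxItems":5}},"additionalProperties":false,"required":["finger_gap","sx","sy","sz","ax","ay","az"]},"only":{"type":"string"},"quiet":{"type":"boolean"},"lines":{"type":"string"}},"required":["moves"],"additionalProperties":false}. moves is an object with one list for each field, all of the same length, 1 to 5, a row being the entries at one place: finger_gap (the opening from 0.0 (shut) to 1.0 (fully open)), sx, sy, sz (the shift in fractions of the full range, 1 being 1 m), ax, ay, az (a rotation vector in parts of the range, where 1.0 means 4 rad); each row is the pose to reach, as a shift and turn from the pose commanded when the call began, along the tool's axes at that moment; what a row does not reach only later rows make up. A row lasts 1/8 s, in which the tool goes at most 0.0625 m and 0.188 rad, less where a joint would pass 70% of its speed; a pose out of reach is approached as far as the arm can. The fingers move at their own pace and stop on an object; the grip force is fixed at half the most. Time passes only in rows, so rows that do not move let the fingers close. The tool returns the time, the measured TCP pose, the force, the opening and the grip force at its end. only (a regular expression) keeps the lines of the reply that match it, lines (a string "A,B") keeps lines A to B, and quiet returns only ok. Input that does not fit is refused with a message, and nothing moves.
- manip.state(): the state, without advancing time (a new reading comes with each control period).
- imaging.get_image(name): name is "scene" or "top"; returns the picture (384x512x3 uint8, blue, green, red); there is no depth.
- imaging.calibration(name): a dict with "camera_matrix" (3x3 intrinsics, pixels), "eye" and "rotation" of the camera in the world. Camera axes: x right, y down, z forward; pixel columns grow to the right and rows downward; lengths in m; the calibration is good to about 2 mm. A picture is of the moment at which its call begins. calibration takes no time and is no camera call.
- job.hand_in(): hands the job in; it is judged then, once.
The state is a dict: "time_s": time; "q": joint angles; "qd": joint speeds; "joint_efforts": joint torques, N m; "position": TCP position; "tool_rot": TCP orientation; "ft_force": force on the tool from outside, world axes, zero at the start; "moment": the same for the moment, N m; "width": opening from 0.0 (shut) to 1.0 (fully open); "grasp_force": force on a finger pad.
Only numpy, scipy, OpenCV 4.12 (cv2) and the standard library are available. Lean on these libraries where they do the work, as an engineer would, in place of code of your own. Each camera call takes 0.05 s, during which the arm holds its last target. There are 200 camera calls.

## Working session

There is one attempt and no reset: what is moved stays moved. The work goes in short steps, Python scripts to look and compute and a tool call to move; the robot and the scene stay as the last step left them, time stands still between calls to the robot, and variables do not carry over. Pictures are saved under pics/ and viewed, at most 14 in all, crops included, and the job is handed in when it is done.

```bash
ls; mkdir -p pics; python3 - <<'E'
from plant import manip, imaging, job
import cv2
for n in("scene","top"):
    cv2.imwrite(f"pics/{n}0.png",imaging.get_image(n)); c=imaging.calibration(n); print(n,c)
print(manip.state())
E
```

```text
pics
plant.py
scene {'camera_matrix': array([[348.56933067,   0.        , 254.98195008],
       [  0.        , 348.56933067, 187.99128404],
       [  0.        ,   0.        ,   1.        ]]), 'eye': array([0.15877735, 0.60467389, 0.84380212]), 'rotation': array([ 0.09393629, -0.24714798,  0.90648491, -0.3292096 ])}
top {'camera_matrix': array([[493.86230454,   0.        , 260.06153162],
       [  0.        , 493.86230454, 188.12385104],
       [  0.        ,   0.        ,   1.        ]]), 'eye': array([0.22074567, 0.03534876, 1.79498279]), 'rotation': array([ 0.05830404, -0.6968779 ,  0.71178634, -0.0657422 ])}
{'time_s': 0.1, 'q': array([ 1.27912363,  0.38417839,  0.01639412,  1.37105381, -0.00627357,
        1.3882023 , -0.04648091]), 'qd': array([-0.00094204, -0.00189615, -0.00092582, -0.00154439, -0.00144991,
       -0.00068945, -0.00042154]), 'joint_efforts': array([ 2.09894861e-03, -6.29140806e+01,  8.47168341e-01, -3.72757459e+01,
        1.67419907e-02,  1.03800485e-02, -7.22215759e-06]), 'position': array([ 0.14165201, -0.60826706,  0.23036172]), 'tool_rot': array([-8.86085631e-04,  9.93460641e-01,  1.14171594e-01, -1.32172123e-04]), 'ft_force': array([ 0.36497006, -0.40212771, -0.74712631]), 'moment': array([-0.02608056,  0.01462569, -0.02584269]), 'grasp_force': 0.0, 'width': 1.0023759892543038}
```

View pics/top0.png

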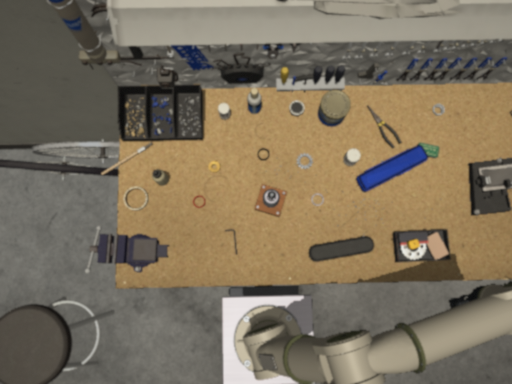

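View pics/scene0.png

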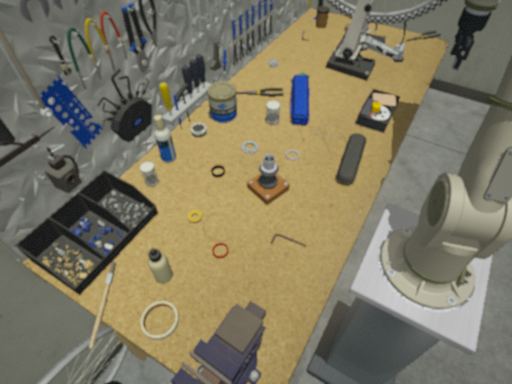

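```bash
cat > h.py <<'E'
from plant import manip, imaging, job
import cv2, numpy as np
from scipy.spatial.transform import Rotation as R
C={n:imaging.calibration(n) for n in("scene","top")}
def rot(n): return R.from_quat(C[n]["rotation"],scalar_first=True).as_matrix()
def proj(n,P):
    p=(np.atleast_2d(P)-C[n]["eye"])@rot(n); p=p@C[n]["camera_matrix"].T
    return p[:,:2]/p[:,2:]
def back(n,uv,z):
    d=rot(n)@np.linalg.solve(C[n]["camera_matrix"],[uv[0],uv[1],1]); e=C[n]["eye"]
    return (e+d*(z-e[2])/d[2])[:2]
def avg(n,k=4): return np.mean([imaging.get_image(n).astype(float) for _ in range(k)],0)
E
python3 - <<'E'
from h import *
a=avg("top",3);b=avg("scene",3);np.save("top.npy",a);np.save("scene.npy",b)
A=cv2.resize(a[130:230,180:340].astype('uint8'),None,fx=5,fy=5,interpolation=cv2.INTER_CUBIC)
B=cv2.resize(b[110:270,170:320].astype('uint8'),None,fx=3.7,fy=3.7,interpolation=cv2.INTER_CUBIC)
cv2.imwrite("pics/A.png",A);cv2.imwrite("pics/B.png",B)
for n,l in(("top",[(264,154),(214,167),(199,201),(305,160),(317,199),(270,203)]),("scene",[(218,171),(195,216),(220,250),(250,147),(292,154),(268,190)])):
    for p in l: print(n,p,back(n,p,0.005).round(3))
E
```

```text
(no output)
```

View pics/A.png

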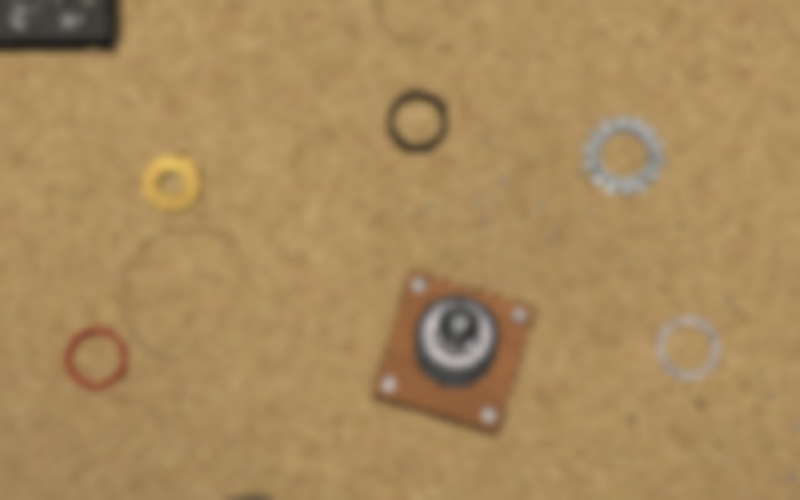

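View pics/B.png

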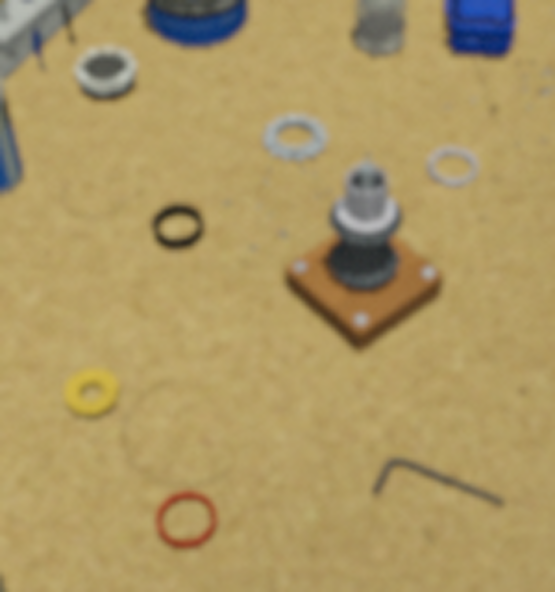

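```bash
cat >> h.py <<'E'
from scipy.optimize import least_squares
def hullc(uv):
    h=cv2.convexHull((uv*1000).astype(np.float32)); m=cv2.moments(h); return np.array([m['m10'],m['m01']])/m['m00']/1000, m['m00']/1e6
t=np.linspace(0,2*np.pi,60,endpoint=False)
def cyl(x,y,r,z0,z1): return np.vstack([np.c_[x+r*np.cos(t),y+r*np.sin(t),0*t+z] for z in(z0,z1)])
def seg(img,p,w=14,S=8):
    """hull centroid of the thing near p which differs from the cork"""
    x0,y0=int(p[0])-w,int(p[1])-w; c=img[y0:y0+2*w+1,x0:x0+2*w+1]
    lab=cv2.cvtColor((c/255).astype(np.float32),cv2.COLOR_BGR2LAB)
    bg=np.median(np.r_[lab[:3].reshape(-1,3),lab[-3:].reshape(-1,3)],0); d=np.linalg.norm(lab-bg,axis=2)
    d=cv2.resize(d,None,fx=S,fy=S,interpolation=cv2.INTER_CUBIC)
    m=(d>0.4*np.percentile(d,97)).astype(np.uint8)
    k=max(cv2.findContours(m,cv2.RETR_EXTERNAL,cv2.CHAIN_APPROX_NONE)[0],key=cv2.contourArea)
    cc,a=hullc(k[:,0].astype(float)); return (cc+.5)/S-.5+[x0,y0], a/S/S
def locate(n,img,p,r,z0,z1):
    c,a=seg(img,p); g=back(n,c,(z0+z1)/2)
    s=least_squares(lambda v:hullc(proj(n,cyl(*v,r,z0,z1)))[0]-c,g,diff_step=1e-2)
    return s.x, a/hullc(proj(n,cyl(*s.x,r,z0,z1)))[1]
E
python3 - <<'E'
from h import *
im={n:np.load(n+".npy") for n in("top","scene")}
T=dict(black=((264,154),(218,171),.0225,0,.015),gold=((214,167),(195,216),.022,.005,.011),red=((199,201),(220,250),.0225,0,.009),spr=((305,160),(250,147),.030,.0038,.0072))
for k,(a,b,r,z0,z1) in T.items():
    print(k,[ (x*1e3).round(1).tolist()+[round(f,2)] for x,f in(locate("top",im["top"],a,r,z0,z1),locate("scene",im["scene"],b,r,z0,z1))])
# hub: block screws
for n,l in(("top",[(418,286),(519,315),(488,415),(388,384)]),("scene",[(301,266),(428,272),(360,320)])):
    S,o=(5,(180,130)) if n=="top" else (3.7,(170,110)); P=[]
    for u,v in l:
        u,v=(u+.5)/S-.5+o[0],(v+.5)/S-.5+o[1]; x,y=round(u),round(v)
        g=im[n][y-3:y+4,x-3:x+4,0]; g=np.clip(g-np.percentile(g,60),0,None); yy,xx=np.mgrid[y-3:y+4,x-3:x+4]
        P.append(back(n,((g*xx).sum()/g.sum(),(g*yy).sum()/g.sum()),.031))
    P=np.array(P)*1e3; print(n,P.round(1).tolist(), P.mean(0), P[:2].mean(0))
E
```

```text
black [[667.1, -1.0, 1.15], [665.5, 1.8, 0.94]]
gold [[624.7, 182.7, 0.99], [621.6, 185.4, 1.05]]
red [[494.0, 238.3, 1.19], [493.6, 240.6, 1.02]]
spr [[638.5, -153.4, 1.08], [636.6, -150.3, 1.09]]
top [[539.8, 2.5], [516.4, -71.5], [442.7, -46.7], [467.4, 25.4]] [491.5864143  -22.58035235] [528.12509433 -34.51299786]
scene [[537.8, 4.3], [441.3, -44.2], [465.5, 28.4]] [481.53370164  -3.85339486] [489.56650907 -19.96132657]
```

Careful with the scale: turns go in shares of 4 rad. That gives: 0.229 rad / 4 = 0.0573.

```bash
cat >> h.py <<'E'
def go(x,y,z,yaw=0):
    s=manip.state(); r=R.from_quat(s["tool_rot"],scalar_first=True); g=R.from_euler('z',yaw)*R.from_quat([1,0,0,0])
    d=r.inv().apply(np.array([x,y,z])-s["position"]); print("d",d.round(4),"rv",(r.inv()*g).as_rotvec().round(4),"n",np.linalg.norm(d)/.0625)
E
```

drive_effector(moves={"finger_gap": [1, 1, 1, 1, 1], "sx": [0.05, 0.1, 0.15, 0.2, 0.25], "sy": [-0.037, -0.074, -0.111, -0.148, -0.185], "sz": [0, 0, 0, 0, 0], "ax": [0, 0, 0, 0, 0], "ay": [0, 0, 0, 0, 0], "az": [0.0288, 0.0573, 0.0573, 0.0573, 0.0573]})

```text
time_s: 1.02
position: [0.3444, -0.3701, 0.2316]
tool_rot: [0.0, 1.0, -0.0, 0.0]
ft_force: [1.3, 0.2, 0.2]
width: 0.998
grasp_force: 0.0
```

```bash
python3 -c "
from h import *
go(.666,0,.2);print(manip.state()['q'])"
```

```text
d [ 0.3215 -0.3702  0.0316] rv [ 0.0007 -0.0005 -0.0002] n 7.861790890298813
[ 0.89018707  0.13125386 -0.14554367  1.68677426  0.01971688  1.32411191
 -0.8299156 ]
```

drive_effector(moves={"finger_gap": [0.8, 0.8, 0.8, 0.8], "sx": [0.04, 0.08, 0.12, 0.16], "sy": [-0.046, -0.092, -0.138, -0.184], "sz": [0, 0, 0, 0], "ax": [0, 0, 0, 0], "ay": [0, 0, 0, 0], "az": [0, 0, 0, 0]})

```text
time_s: 1.52
position: [0.5044, -0.1864, 0.2317]
tool_rot: [0.0, 1.0, -0.0, 0.0]
ft_force: [0.7, -0.7, -0.5]
width: 0.796
grasp_force: 0.0
```

drive_effector(moves={"finger_gap": [0.8, 0.8, 0.8, 0.8, 0.8], "sx": [0.04, 0.08, 0.12, 0.162, 0.162], "sy": [-0.046, -0.092, -0.138, -0.186, -0.186], "sz": [0, 0, 0.02, 0.06, 0.11], "ax": [0, 0, 0, 0, 0], "ay": [0, 0, 0, 0, 0], "az": [0, 0, 0, 0, 0]})

```text
time_s: 2.15
position: [0.6683, 0.0036, 0.122]
tool_rot: [-0.001, 1.0, 0.003, 0.003]
ft_force: [-0.0, -0.1, -0.3]
width: 0.802
grasp_force: 0.0
```

```bash
python3 -c "
from h import *
go(.6663,.0004,.003)"
```

```text
d [-0.0026  0.0035  0.119 ] rv [-0.003  -0.0052  0.005 ] n 1.9052397516131072
```

drive_effector(moves={"finger_gap": [0.8, 0.8, 0.8, 0.8, 0.8], "sx": [0, 0, 0, 0, 0], "sy": [0, 0, 0, 0, 0], "sz": [0.05, 0.09, 0.11, 0.118, 0.118], "ax": [0, 0, 0, 0, 0], "ay": [0, 0, 0, 0, 0], "az": [0, 0, 0, 0, 0]})

```text
time_s: 2.78
position: [0.6661, -0.0019, 0.0044]
tool_rot: [-0.0, 1.0, -0.0, 0.001]
ft_force: [0.2, 0.2, 1.3]
width: 0.803
grasp_force: 0.0
```

drive_effector(moves={"finger_gap": [0.4, 0.4, 0.4, 0.4], "sx": [0, 0, 0, 0], "sy": [0, 0, 0, 0], "sz": [0, 0, 0, 0], "ax": [0, 0, 0, 0], "ay": [0, 0, 0, 0], "az": [0, 0, 0, 0]})

```text
time_s: 3.28
position: [0.6668, -0.0018, 0.0058]
tool_rot: [0.0, 1.0, -0.0, 0.002]
ft_force: [-1.1, -0.1, 5.2]
width: 0.485
grasp_force: 60.0
```

To row units: 0.72 rad / 4 = 0.18.

drive_effector(moves={"finger_gap": [0.7, 0.7, 0.7, 0.7, 0.7], "sx": [0, 0, 0, 0, 0], "sy": [0, 0, 0, 0, 0], "sz": [0, -0.001, -0.001, -0.001, -0.001], "ax": [0, 0, 0, 0, 0], "ay": [0, 0, 0, 0, 0], "az": [0, 0.045, 0.09, 0.135, 0.18]})

```text
time_s: 3.9
position: [0.6655, -0.0018, 0.0047]
tool_rot: [-0.0, 0.935, -0.355, 0.0]
ft_force: [1.0, 0.2, 0.4]
width: 0.703
grasp_force: 0.0
```

drive_effector(moves={"finger_gap": [0.7, 0.7, 0.7, 0.7, 0.7], "sx": [0, 0, 0, 0, 0], "sy": [0, 0, 0, 0, 0], "sz": [0, 0, 0, 0, 0], "ax": [0, 0, 0, 0, 0], "ay": [0, 0, 0, 0, 0], "az": [0.045, 0.09, 0.135, 0.18, 0.2128]})

```text
time_s: 4.53
position: [0.6652, -0.0022, 0.0045]
tool_rot: [0.001, -0.706, 0.709, 0.0]
ft_force: [-1.1, 0.8, -3.1]
width: 0.701
grasp_force: 0.0
```

drive_effector(moves={"finger_gap": [0.4, 0.4, 0.4, 0.4], "sx": [0, 0, 0, 0], "sy": [0, 0, 0, 0], "sz": [0, 0, 0, 0], "ax": [0, 0, 0, 0], "ay": [0, 0, 0, 0], "az": [0, 0, 0, 0]})

```text
time_s: 5.03
position: [0.6664, -0.0018, 0.0062]
tool_rot: [-0.001, 0.708, -0.706, 0.0]
ft_force: [-2.6, -0.4, 12.4]
width: 0.491
grasp_force: 59.0
```

drive_effector(moves={"finger_gap": [0.65, 0.65, 0.4, 0.4, 0.4], "sx": [0, 0, 0, 0, 0], "sy": [0, 0, 0, 0, 0], "sz": [0, -0.004, -0.004, -0.004, -0.004], "ax": [0, 0, 0, 0, 0], "ay": [0, 0, 0, 0, 0], "az": [0, 0, 0, 0, 0]})

```text
time_s: 5.65
position: [0.6656, -0.0018, 0.0094]
tool_rot: [-0.0, 0.707, -0.707, 0.0]
ft_force: [-2.3, 0.4, 8.0]
width: 0.479
grasp_force: 59.4
```

drive_effector(moves={"finger_gap": [0.4, 0.4, 0.4, 0.4, 0.4], "sx": [0, 0, 0, 0, 0], "sy": [0, 0, 0, 0, 0], "sz": [-0.04, -0.1, -0.15, -0.17, -0.17], "ax": [0, 0, 0, 0, 0], "ay": [0, 0, 0, 0, 0], "az": [0, 0, 0, 0, 0]})

```text
time_s: 6.28
position: [0.6663, -0.0018, 0.18]
tool_rot: [-0.001, 0.707, -0.707, 0.001]
ft_force: [-1.1, 1.0, -1.4]
width: 0.476
grasp_force: 60.6
```

```bash
python3 -c "
from h import *
go(.4907,-.0235,.18,-np.pi/2);print(manip.state()['width'])
cv2.imwrite('pics/c1.png',cv2.resize(imaging.get_image('scene')[60:260,130:330],None,fx=3,fy=3,interpolation=2))"
```

```text
d [ 0.0216  0.1756 -0.0005] rv [-0.0033  0.      0.0004] n 2.8309749603183825
0.47579253842934244
```

View pics/c1.png

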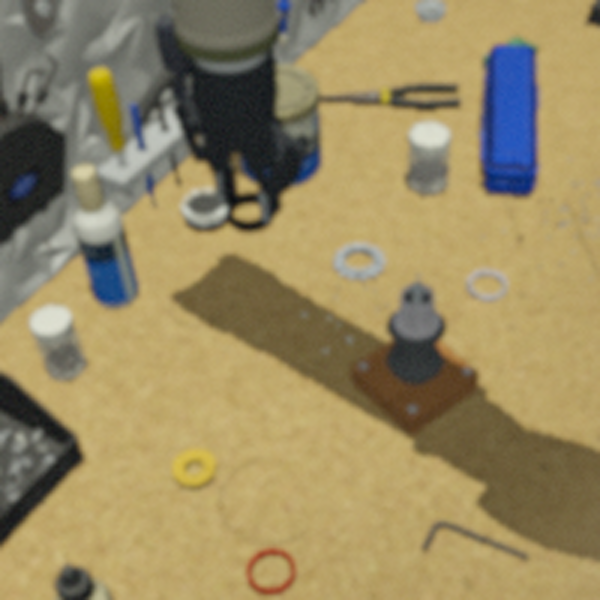

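drive_effector(moves={"finger_gap": [0.4, 0.4, 0.4, 0.4, 0.4], "sx": [0.007, 0.014, 0.0216, 0.0216, 0.0216], "sy": [0.055, 0.11, 0.165, 0.1752, 0.1752], "sz": [0, 0, 0, 0, 0], "ax": [0, 0, 0, 0, 0], "ay": [0, 0, 0, 0, 0], "az": [0, 0, 0, 0, 0]})

```text
time_s: 6.95
position: [0.4886, -0.0226, 0.177]
tool_rot: [0.001, 0.708, -0.707, -0.001]
ft_force: [-0.1, 0.9, -0.8]
width: 0.478
grasp_force: 60.7
```

drive_effector(moves={"finger_gap": [0.4, 0.4], "sx": [0, 0], "sy": [0, 0], "sz": [0, 0], "ax": [0, 0], "ay": [0, 0], "az": [0, 0]})

```text
time_s: 7.2
position: [0.4908, -0.0235, 0.1781]
tool_rot: [-0.0, -0.707, 0.707, -0.0]
ft_force: [-0.4, 0.2, -0.6]
width: 0.476
grasp_force: 60.7
```

```bash
python3 -c "
from h import *
go(.4907,-.0235,.18,-np.pi/2)
a=cv2.resize(imaging.get_image('scene')[110:240,190:340],None,fx=4,fy=4,interpolation=2)
cv2.imwrite('pics/c2.png',a)"
```

```text
d [-0.      0.0001 -0.0019] rv [ 0.0001 -0.0012 -0.0002] n 0.030319819956772867
```

View pics/c2.png

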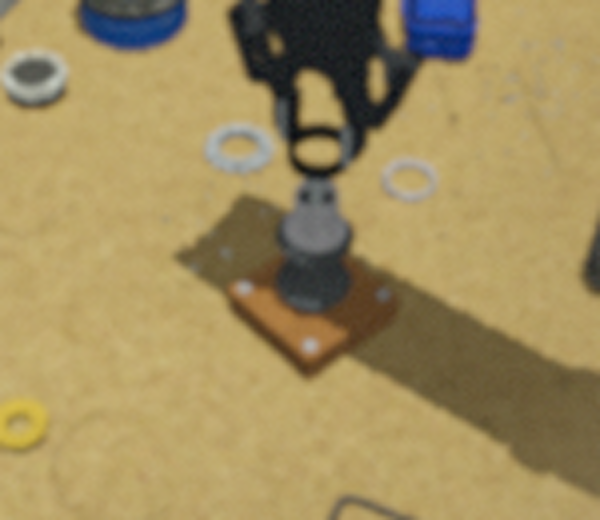

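drive_effector(moves={"finger_gap": [0.4, 0.4, 0.4, 0.4, 0.4], "sx": [0, 0, 0, 0, 0], "sy": [0, 0, 0, 0, 0], "sz": [0.015, 0.028, 0.034, 0.037, 0.037], "ax": [0, 0, 0, 0, 0], "ay": [0, 0, 0, 0, 0], "az": [0, 0, 0, 0, 0]})

```text
time_s: 7.88
position: [0.4902, -0.0233, 0.1413]
tool_rot: [-0.0, -0.707, 0.707, 0.0]
ft_force: [0.5, 0.3, 0.0]
width: 0.479
grasp_force: 60.7
```

drive_effector(moves={"finger_gap": [0.4, 0.4, 0.4, 0.4], "sx": [0, 0, 0, 0], "sy": [0, 0, 0, 0], "sz": [0.003, 0.006, 0.009, 0.009], "ax": [0, 0, 0, 0], "ay": [0, 0, 0, 0], "az": [0, 0, 0, 0]})

```text
time_s: 8.38
position: [0.4902, -0.0232, 0.1322]
tool_rot: [0.0, -0.707, 0.707, 0.0]
ft_force: [2.5, 0.5, -0.8]
width: 0.48
grasp_force: 60.6
```

drive_effector(moves={"finger_gap": [0.4, 0.4, 0.4, 0.4], "sx": [0, 0, 0, 0], "sy": [0, 0, 0, 0], "sz": [0.006, 0.012, 0.016, 0.016], "ax": [0, 0, 0, 0], "ay": [0, 0, 0, 0], "az": [0, 0, 0, 0]})

```text
time_s: 8.88
position: [0.4901, -0.0232, 0.116]
tool_rot: [-0.0, -0.707, 0.707, 0.0]
ft_force: [2.6, 2.1, -1.7]
width: 0.48
grasp_force: 60.7
```

drive_effector(moves={"finger_gap": [0.4, 0.4, 0.4, 0.4], "sx": [0, 0, 0, 0], "sy": [0, 0, 0, 0], "sz": [0.001, 0.002, 0.003, 0.003], "ax": [0, 0, 0, 0], "ay": [0, 0, 0, 0], "az": [0, 0, 0, 0]})

```text
time_s: 9.38
position: [0.4903, -0.0233, 0.1134]
tool_rot: [0.0, -0.707, 0.707, -0.0]
ft_force: [2.1, 1.9, -0.2]
width: 0.479
grasp_force: 61.0
```

drive_effector(moves={"finger_gap": [0.4, 0.4], "sx": [0, 0], "sy": [0, 0], "sz": [0.001, 0.001], "ax": [0, 0], "ay": [0, 0], "az": [0, 0]})

```text
time_s: 9.62
position: [0.4904, -0.0233, 0.1132]
tool_rot: [0.0, -0.707, 0.707, 0.0]
ft_force: [-3.4, 1.8, 11.7]
width: 0.476
grasp_force: 62.5
```

drive_effector(moves={"finger_gap": [0.4, 0.4], "sx": [0, 0], "sy": [0, 0], "sz": [0.001, 0.001], "ax": [0, 0], "ay": [0, 0], "az": [0, 0]})

```text
time_s: 9.88
position: [0.4905, -0.0233, 0.113]
tool_rot: [0.001, -0.707, 0.707, 0.0]
ft_force: [-8.1, 3.5, 22.8]
width: 0.473
grasp_force: 63.5
```

drive_effector(moves={"finger_gap": [0.4, 0.4], "sx": [0, 0], "sy": [0, 0], "sz": [0.001, 0.001], "ax": [0, 0], "ay": [0, 0], "az": [0, 0]})

```text
time_s: 10.12
position: [0.4906, -0.0233, 0.1128]
tool_rot: [0.001, -0.707, 0.707, 0.001]
ft_force: [-13.9, 2.2, 34.4]
width: 0.476
grasp_force: 65.1
```

drive_effector(moves={"finger_gap": [0.7, 0.7, 0.7, 0.8, 1], "sx": [0, 0, 0, 0, 0], "sy": [0, 0, 0, 0, 0], "sz": [-0.003, -0.003, -0.03, -0.07, -0.09], "ax": [0, 0, 0, 0, 0], "ay": [0, 0, 0, 0, 0], "az": [0, 0, 0, 0, 0]})

```text
time_s: 10.75
position: [0.4905, -0.0239, 0.2017]
tool_rot: [0.0, -0.707, 0.707, -0.0]
ft_force: [0.4, 0.2, -0.5]
width: 0.981
grasp_force: 0.0
```

drive_effector(moves={"finger_gap": [1, 1, 1, 1, 1], "sx": [0.033, 0.066, 0.1, 0.1307, 0.1307], "sy": [-0.037, -0.074, -0.11, -0.147, -0.147], "sz": [0, 0, 0, 0, 0], "ax": [0, 0, 0, 0, 0], "ay": [0, 0, 0, 0, 0], "az": [0, 0, 0, 0, 0]})

```text
time_s: 11.38
position: [0.6371, -0.1582, 0.198]
tool_rot: [-0.002, -0.705, 0.709, 0.0]
ft_force: [-0.6, -0.0, -0.6]
width: 0.999
grasp_force: 0.0
```

drive_effector(moves={"finger_gap": [1, 1, 1, 1, 1], "sx": [0, 0, 0, 0, 0], "sy": [0, 0, 0, 0, 0], "sz": [0.05, 0.1, 0.15, 0.175, 0.175], "ax": [0, 0, 0, 0, 0], "ay": [0, 0, 0, 0, 0], "az": [0, 0, 0, 0, 0]})

```text
time_s: 12.0
position: [0.6351, -0.1527, 0.023]
tool_rot: [0.001, 0.707, -0.707, -0.002]
ft_force: [0.2, 0.3, 1.1]
width: 1.002
grasp_force: 0.0
```

```bash
python3 -c "
from h import *
go(.6376,-.154,.006,-np.pi/2)
a=cv2.resize(imaging.get_image('scene')[110:260,190:340],None,fx=4,fy=4,interpolation=2)
cv2.imwrite('pics/c3.png',a)"
```

```text
d [ 0.0013 -0.0025  0.017 ] rv [0.0048 0.001  0.0003] n 0.2753041342598155
```

View pics/c3.png

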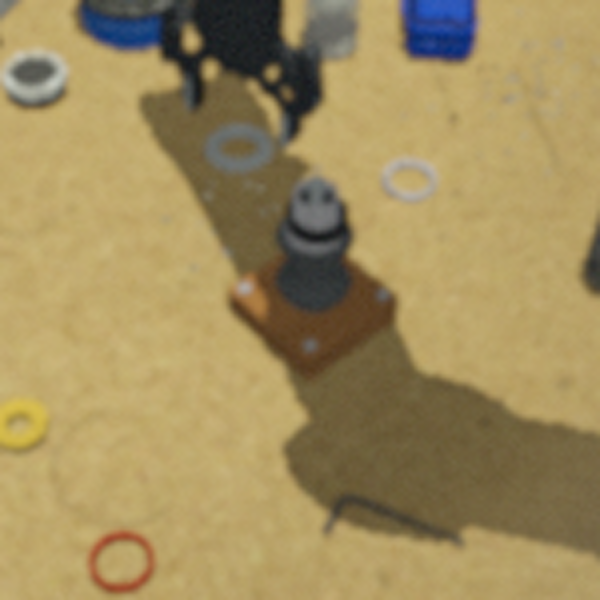

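drive_effector(moves={"finger_gap": [0.85, 0.85, 0.85, 0.85, 0.85], "sx": [0, 0, 0, 0, 0], "sy": [-0.001, -0.001, -0.001, -0.001, -0.001], "sz": [0, 0.01, 0.017, 0.018, 0.018], "ax": [0, 0, 0, 0, 0], "ay": [0, 0, 0, 0, 0], "az": [0, 0, 0, 0, 0]})

```text
time_s: 12.68
position: [0.638, -0.1542, 0.0072]
tool_rot: [-0.0, -0.707, 0.707, 0.0]
ft_force: [0.1, 0.3, 0.0]
width: 0.851
grasp_force: 0.0
```

drive_effector(moves={"finger_gap": [0.5, 0.5, 0.5, 0.5], "sx": [0, 0, 0, 0], "sy": [0, 0, 0, 0], "sz": [0, 0, 0, 0], "ax": [0, 0, 0, 0], "ay": [0, 0, 0, 0], "az": [0, 0, 0, 0]})

```text
time_s: 13.18
position: [0.6384, -0.1543, 0.008]
tool_rot: [0.0, -0.707, 0.707, -0.0]
ft_force: [-1.2, 1.3, 5.6]
width: 0.506
grasp_force: 18.6
```

```bash
python3 -c "
from h import *
go(.6376,-.154,.006,-np.pi/2)"
```

```text
d [-0.0003  0.0008  0.002 ] rv [-0.0008  0.     -0.0004] n 0.0348650488932573
```

drive_effector(moves={"finger_gap": [0.85, 0.85, 0.85, 0.85, 0.85], "sx": [0, 0, 0, 0, 0], "sy": [0, 0, 0, 0, 0], "sz": [0, 0, 0.005, 0.009, 0.009], "ax": [0, 0, 0, 0, 0], "ay": [0, 0, 0, 0, 0], "az": [0, 0, 0, 0, 0]})

```text
time_s: 13.8
position: [0.6377, -0.154, -0.0024]
tool_rot: [-0.0, -0.707, 0.707, 0.0]
ft_force: [0.2, 1.2, 0.8]
width: 0.851
grasp_force: 0.0
```

drive_effector(moves={"finger_gap": [0.6, 0.6, 0.6, 0.6], "sx": [0, 0, 0, 0], "sy": [0, 0, 0, 0], "sz": [0, 0, 0, 0], "ax": [0, 0, 0, 0], "ay": [0, 0, 0, 0], "az": [0, 0, 0, 0]})

```text
time_s: 14.3
position: [0.6382, -0.1542, -0.0006]
tool_rot: [0.0, -0.707, 0.707, -0.0]
ft_force: [-3.3, 1.0, 6.5]
width: 0.667
grasp_force: 62.2
```

To row units: -0.72 rad / 4 = -0.18.

drive_effector(moves={"finger_gap": [0.85, 0.85, 0.85, 0.85, 0.85], "sx": [0, 0, 0, 0, 0], "sy": [0, 0, 0, 0, 0], "sz": [0, 0, 0, 0, 0], "ax": [0, 0, 0, 0, 0], "ay": [0, 0, 0, 0, 0], "az": [0, -0.045, -0.09, -0.135, -0.18]})

```text
time_s: 14.92
position: [0.6382, -0.1542, -0.0017]
tool_rot: [0.0, 0.912, -0.41, 0.0]
ft_force: [-0.2, -0.2, -0.3]
width: 0.848
grasp_force: 0.0
```

drive_effector(moves={"finger_gap": [0.85, 0.85, 0.85, 0.85, 0.85], "sx": [0, 0, 0, 0, 0], "sy": [0, 0, 0, 0, 0], "sz": [0, 0, 0, 0, 0], "ax": [0, 0, 0, 0, 0], "ay": [0, 0, 0, 0, 0], "az": [-0.045, -0.09, -0.135, -0.18, -0.2128]})

```text
time_s: 15.55
position: [0.6381, -0.1543, -0.0017]
tool_rot: [0.0, 1.0, 0.002, 0.0]
ft_force: [-0.1, -0.4, -0.1]
width: 0.846
grasp_force: 0.0
```

drive_effector(moves={"finger_gap": [0.6, 0.6, 0.6, 0.6], "sx": [0, 0, 0, 0], "sy": [0, 0, 0, 0], "sz": [0, 0, 0, 0], "ax": [0, 0, 0, 0], "ay": [0, 0, 0, 0], "az": [0, 0, 0, 0]})

```text
time_s: 16.05
position: [0.6383, -0.1544, -0.0005]
tool_rot: [0.0, 1.0, -0.002, 0.0]
ft_force: [-4.3, 1.2, 9.2]
width: 0.671
grasp_force: 61.6
```

```bash
python3 -c "
from h import *
go(.6382,-.154,.2)"
```

```text
d [ 0.     -0.0004 -0.2005] rv [ 0.     -0.0008 -0.0039] n 3.2074961354763873
```

drive_effector(moves={"finger_gap": [0.6, 0.6, 0.6, 0.6, 0.6], "sx": [0, 0, 0, 0, 0], "sy": [0, 0, 0, 0, 0], "sz": [-0.03, -0.08, -0.13, -0.175, -0.185], "ax": [0, 0, 0, 0, 0], "ay": [0, 0, 0, 0, 0], "az": [0, 0, 0, 0, 0]})

```text
time_s: 16.68
position: [0.6396, -0.1548, 0.1871]
tool_rot: [0.0, 1.0, -0.002, 0.003]
ft_force: [0.8, -0.4, -1.8]
width: 0.672
grasp_force: 64.2
```

drive_effector(moves={"finger_gap": [0.6, 0.6, 0.6, 0.6, 0.6], "sx": [-0.037, -0.074, -0.11, -0.148, -0.148], "sy": [-0.033, -0.066, -0.1, -0.131, -0.131], "sz": [0, 0, 0, 0, 0], "ax": [0, 0, 0, 0, 0], "ay": [0, 0, 0, 0, 0], "az": [0, 0, 0, 0, 0]})

```text
time_s: 17.3
position: [0.4871, -0.02, 0.182]
tool_rot: [-0.001, 1.0, 0.001, -0.002]
ft_force: [0.7, 0.3, -0.4]
width: 0.666
grasp_force: 64.2
```

drive_effector(moves={"finger_gap": [0.6, 0.6], "sx": [0, 0], "sy": [0, 0], "sz": [0, 0], "ax": [0, 0], "ay": [0, 0], "az": [0, 0]})

```text
time_s: 17.55
position: [0.4906, -0.0241, 0.1831]
tool_rot: [0.0, 1.0, -0.001, -0.0]
ft_force: [0.6, -0.6, -0.7]
width: 0.665
grasp_force: 64.2
```

```bash
python3 -c "
from h import *
go(.4904,-.0233,.145)
a=cv2.resize(imaging.get_image('scene')[110:240,190:340],None,fx=4,fy=4,interpolation=2)
cv2.imwrite('pics/c4.png',a)"
```

```text
d [-0.0002 -0.0008  0.0381] rv [ 0.0007  0.0002 -0.0024] n 0.6090371342685096
```

View pics/c4.png

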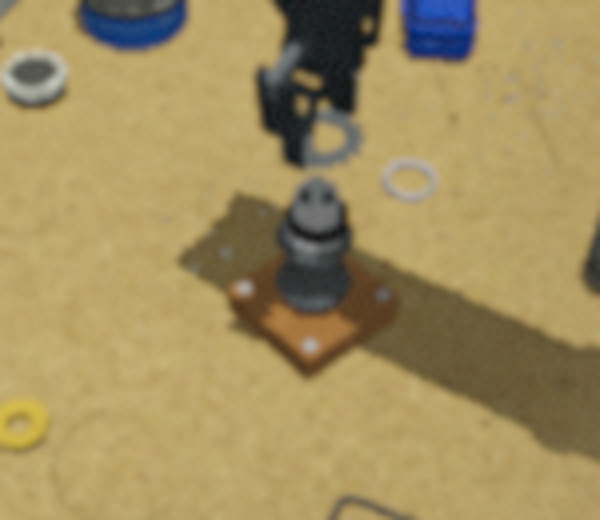

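drive_effector(moves={"finger_gap": [0.6, 0.6, 0.6, 0.6], "sx": [0, 0, 0, 0], "sy": [-0.0008, -0.0008, -0.0008, -0.0008], "sz": [0.015, 0.03, 0.038, 0.038], "ax": [0, 0, 0, 0], "ay": [0, 0, 0, 0], "az": [0, 0, 0, 0]})

```text
time_s: 18.1
position: [0.4895, -0.0224, 0.1443]
tool_rot: [0.0, 1.0, -0.0, -0.001]
ft_force: [0.6, -0.3, -0.8]
width: 0.665
grasp_force: 64.2
```

drive_effector(moves={"finger_gap": [0.6, 0.6, 0.6, 0.6, 0.6], "sx": [0, 0, 0, 0, 0], "sy": [0, 0, 0, 0, 0], "sz": [0.003, 0.006, 0.009, 0.012, 0.012], "ax": [0, 0, 0, 0, 0], "ay": [0, 0, 0, 0, 0], "az": [0, 0, 0, 0, 0]})

```text
time_s: 18.73
position: [0.49, -0.0223, 0.1331]
tool_rot: [-0.0, 1.0, -0.0, -0.0]
ft_force: [0.3, 0.2, -0.4]
width: 0.669
grasp_force: 64.2
```

drive_effector(moves={"finger_gap": [0.6, 0.6, 0.6, 0.6, 0.6], "sx": [0.0003, 0.0003, 0.0003, 0.0003, 0.0003], "sy": [0.0008, 0.0008, 0.0008, 0.0008, 0.0008], "sz": [0.003, 0.006, 0.009, 0.012, 0.012], "ax": [0, 0, 0, 0, 0], "ay": [0, 0, 0, 0, 0], "az": [0, 0, 0, 0, 0]})

```text
time_s: 19.35
position: [0.4903, -0.0231, 0.121]
tool_rot: [0.0, 1.0, -0.0, -0.0]
ft_force: [-1.0, -0.2, -1.1]
width: 0.666
grasp_force: 64.2
```

drive_effector(moves={"finger_gap": [0.6, 0.6, 0.6], "sx": [0, 0, 0], "sy": [0, 0, 0], "sz": [0.001, 0.002, 0.002], "ax": [0, 0, 0], "ay": [0, 0, 0], "az": [0, 0, 0]})

```text
time_s: 19.73
position: [0.4904, -0.0231, 0.1193]
tool_rot: [-0.0, 1.0, -0.0, -0.0]
ft_force: [0.2, 0.1, -1.1]
width: 0.668
grasp_force: 64.2
```

drive_effector(moves={"finger_gap": [0.6, 0.6], "sx": [0, 0], "sy": [0, 0], "sz": [0.001, 0.001], "ax": [0, 0], "ay": [0, 0], "az": [0, 0]})

```text
time_s: 19.98
position: [0.4905, -0.0231, 0.1185]
tool_rot: [-0.0, 1.0, -0.0, 0.0]
ft_force: [0.1, -0.7, 1.0]
width: 0.663
grasp_force: 64.3
```

drive_effector(moves={"finger_gap": [0.6, 0.6], "sx": [0, 0], "sy": [0, 0], "sz": [0.001, 0.001], "ax": [0, 0], "ay": [0, 0], "az": [0, 0]})

```text
time_s: 20.23
position: [0.4907, -0.0231, 0.1182]
tool_rot: [-0.0, 1.0, -0.0, 0.0]
ft_force: [-4.2, 0.1, 8.9]
width: 0.665
grasp_force: 64.9
```

drive_effector(moves={"finger_gap": [0.6, 0.6], "sx": [0, 0], "sy": [0, 0], "sz": [0.001, 0.001], "ax": [0, 0], "ay": [0, 0], "az": [0, 0]})

```text
time_s: 20.48
position: [0.4908, -0.0231, 0.118]
tool_rot: [-0.001, 1.0, -0.0, 0.001]
ft_force: [-7.5, 0.1, 18.5]
width: 0.664
grasp_force: 65.6
```

drive_effector(moves={"finger_gap": [0.85, 0.85, 0.85, 0.8, 0.7], "sx": [0, 0, 0, 0, 0], "sy": [0, 0, 0, 0, 0], "sz": [-0.003, -0.003, -0.03, -0.07, -0.085], "ax": [0, 0, 0, 0, 0], "ay": [0, 0, 0, 0, 0], "az": [0, 0, 0, 0, 0]})

```text
time_s: 21.1
position: [0.4914, -0.0232, 0.2032]
tool_rot: [-0.0, 1.0, -0.0, 0.001]
ft_force: [-0.0, -0.2, 0.2]
width: 0.702
grasp_force: 0.0
```

drive_effector(moves={"finger_gap": [0.7, 0.7, 0.7, 0.7, 0.7], "sx": [0, 0.003, 0.003, 0.003, 0.0034], "sy": [-0.06, -0.12, -0.18, -0.24, -0.26], "sz": [0, 0, 0, 0, 0], "ax": [0, 0, 0, 0, 0], "ay": [0, 0, 0, 0, 0], "az": [0, 0, 0, 0, 0]})

```text
time_s: 21.72
position: [0.4921, 0.2416, 0.1999]
tool_rot: [-0.0, 1.0, 0.003, -0.001]
ft_force: [-1.0, -0.9, 0.1]
width: 0.7
grasp_force: 0.0
```

drive_effector(moves={"finger_gap": [0.7, 0.7, 0.7, 0.7, 0.7], "sx": [0, 0, 0, 0, 0], "sy": [0, 0, 0, 0, 0], "sz": [0.04, 0.1, 0.15, 0.17, 0.17], "ax": [0, 0, 0, 0, 0], "ay": [0, 0, 0, 0, 0], "az": [0, 0, 0, 0, 0]})

```text
time_s: 22.35
position: [0.4925, 0.2352, 0.0292]
tool_rot: [0.001, 1.0, -0.001, -0.002]
ft_force: [-1.2, 0.1, 0.7]
width: 0.7
grasp_force: 0.0
```

```bash
python3 -c "
from h import *
go(.4939,.2372,.004)
a=cv2.resize(imaging.get_image('scene')[110:260,190:340],None,fx=4,fy=4,interpolation=2)
cv2.imwrite('pics/c5.png',a)"
```

```text
d [ 0.0015 -0.0021  0.0252] rv [ 0.0029  0.0037 -0.0011] n 0.40460999597787767
```

View pics/c5.png

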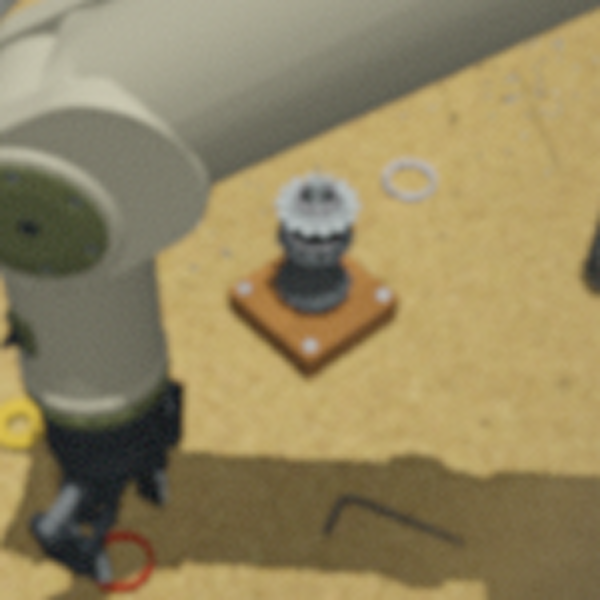

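drive_effector(moves={"finger_gap": [0.7, 0.7, 0.7, 0.7], "sx": [0, 0, 0, 0], "sy": [-0.001, -0.001, -0.001, -0.001], "sz": [0.012, 0.02, 0.025, 0.025], "ax": [0, 0, 0, 0], "ay": [0, 0, 0, 0], "az": [0, 0, 0, 0]})

```text
time_s: 22.9
position: [0.4937, 0.2378, 0.0061]
tool_rot: [0.0, 1.0, -0.0, -0.0]
ft_force: [0.4, -0.1, 0.7]
width: 0.701
grasp_force: 0.0
```

drive_effector(moves={"finger_gap": [0.4, 0.4, 0.4, 0.7, 0.7], "sx": [0, 0, 0, 0, 0], "sy": [0, 0, 0, 0, 0], "sz": [0, 0, 0, 0, 0], "ax": [0, 0, 0, 0, 0], "ay": [0, 0, 0, 0, 0], "az": [0, 0, 0, 0, 0]})

```text
time_s: 23.52
position: [0.4939, 0.2379, 0.0065]
tool_rot: [-0.0, 1.0, -0.0, 0.0]
ft_force: [0.4, 0.2, -0.0]
width: 0.704
grasp_force: 0.0
```

drive_effector(moves={"finger_gap": [0.7, 0.7, 0.7, 0.7, 0.7], "sx": [0, 0, 0, 0, 0], "sy": [0, 0, 0, 0, 0], "sz": [0, 0, 0, 0, 0], "ax": [0, 0, 0, 0, 0], "ay": [0, 0, 0, 0, 0], "az": [0.045, 0.09, 0.135, 0.18, 0.225]})

```text
time_s: 24.15
position: [0.4937, 0.2378, 0.0062]
tool_rot: [0.0, 0.899, -0.438, -0.0]
ft_force: [-0.3, 0.3, -0.0]
width: 0.701
grasp_force: 0.0
```

drive_effector(moves={"finger_gap": [0.7, 0.7, 0.7, 0.7, 0.7], "sx": [0, 0, 0, 0, 0], "sy": [0, 0, 0, 0, 0], "sz": [0, 0, 0, 0, 0], "ax": [0, 0, 0, 0, 0], "ay": [0, 0, 0, 0, 0], "az": [0.045, 0.09, 0.135, 0.1678, 0.1678]})

```text
time_s: 24.78
position: [0.4938, 0.2373, 0.0053]
tool_rot: [0.002, 0.708, -0.706, 0.003]
ft_force: [-0.2, -0.5, -0.7]
width: 0.698
grasp_force: 0.0
```

drive_effector(moves={"finger_gap": [0.4, 0.4, 0.4, 0.4], "sx": [0, 0, 0, 0], "sy": [0, 0, 0, 0], "sz": [0, 0, 0, 0], "ax": [0, 0, 0, 0], "ay": [0, 0, 0, 0], "az": [0, 0, 0, 0]})

```text
time_s: 25.28
position: [0.4937, 0.238, 0.0065]
tool_rot: [0.0, -0.707, 0.707, 0.001]
ft_force: [-0.0, 0.0, 0.4]
width: 0.397
grasp_force: 0.0
```

drive_effector(moves={"finger_gap": [0.7, 0.7, 0.7, 0.7, 0.7], "sx": [0, 0, 0, 0, 0], "sy": [0, 0, 0, 0, 0], "sz": [0, 0, 0.003, 0.0065, 0.0065], "ax": [0, 0, 0, 0, 0], "ay": [0, 0, 0, 0, 0], "az": [0, 0, 0, 0, 0]})

```text
time_s: 25.9
position: [0.4936, 0.2378, -0.0006]
tool_rot: [-0.0, -0.707, 0.707, 0.0]
ft_force: [0.1, 0.7, 0.2]
width: 0.702
grasp_force: 0.0
```

drive_effector(moves={"finger_gap": [0.4, 0.4, 0.4, 0.4], "sx": [0, 0, 0, 0], "sy": [0, 0, 0, 0], "sz": [0, 0, 0, 0], "ax": [0, 0, 0, 0], "ay": [0, 0, 0, 0], "az": [0, 0, 0, 0]})

```text
time_s: 26.4
position: [0.4939, 0.2379, -0.0001]
tool_rot: [0.0, -0.707, 0.707, 0.0]
ft_force: [-0.6, 0.1, -0.3]
width: 0.401
grasp_force: 0.0
```

```bash
python3 -c "
from h import *
a=cv2.resize(imaging.get_image('scene')[200:300,150:290],None,fx=5,fy=5,interpolation=2)
b=cv2.resize(imaging.get_image('top')[170:230,170:250],None,fx=5,fy=5,interpolation=2)
a[:150,-200:]=cv2.resize(b,(200,150))
cv2.imwrite('pics/c6.png',a)"
```

```text
(no output)
```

View pics/c6.png

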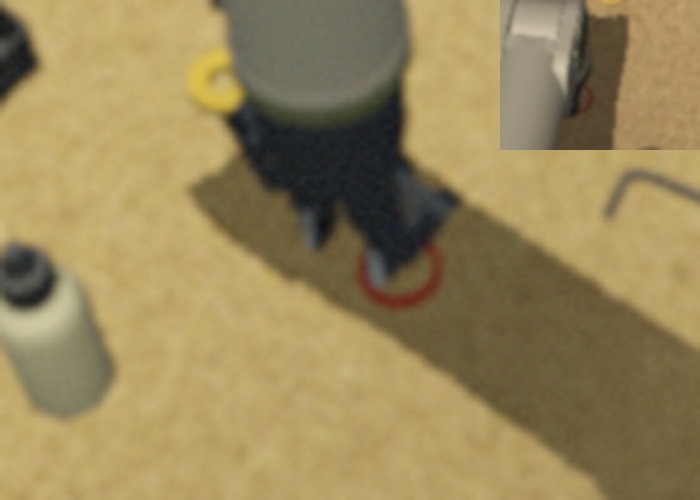

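drive_effector(moves={"finger_gap": [0.4, 0.5, 0.7, 0.7, 0.7], "sx": [0, 0, 0, 0, 0], "sy": [0, 0, -0.05, -0.1, -0.13], "sz": [-0.04, -0.1, -0.15, -0.2, -0.2], "ax": [0, 0, 0, 0, 0], "ay": [0, 0, 0, 0, 0], "az": [0, 0, 0, 0, 0]})

```text
time_s: 27.12
position: [0.626, 0.2383, 0.2032]
tool_rot: [-0.002, 0.708, -0.707, 0.001]
ft_force: [0.2, 0.0, 0.4]
width: 0.698
grasp_force: 0.0
```

```bash
python3 -c "
from h import *
s=avg('scene',3)
try: print(locate('scene',s,(230,253),.0225,0,.009))
except Exception as e: print(e)
a=cv2.resize(s[200:300,150:290].astype('uint8'),None,fx=5,fy=5,interpolation=2)
tt=avg('top',3);np.save('top2.npy',tt)
b=cv2.resize(tt[170:230,170:250].astype('uint8'),None,fx=3,fy=3,interpolation=2)
a[:180,-240:]=b
cv2.imwrite('pics/c7.png',a)"
```

```text
(array([0.46556005, 0.23552446]), 1.0149058814043612)
```

View pics/c7.png

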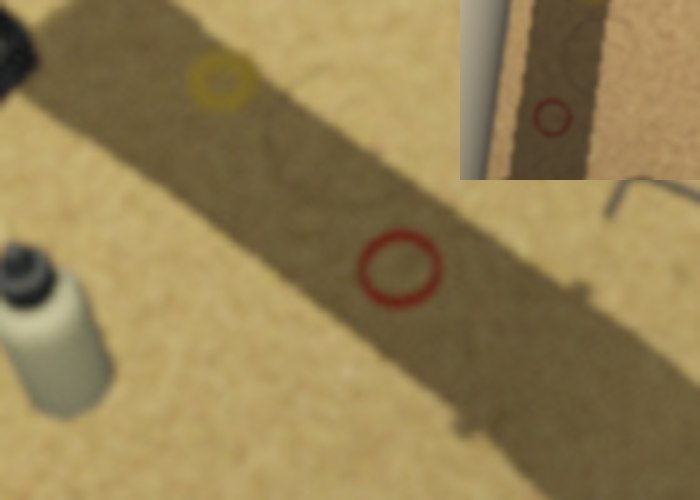

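```bash
python3 -c "
from h import *
import h
t=np.load('top2.npy'); print(proj('top',[.4665,.2319,.005]))
lab=cv2.cvtColor((t/255).astype(np.float32),cv2.COLOR_BGR2LAB)[...,1][196:222,188:214]
d=cv2.resize(lab,None,fx=8,fy=8,interpolation=2); bg=np.median(d); m=(d>bg+.4*(np.percentile(d,97)-bg)).astype('uint8')
k=max(cv2.findContours(m,0,1)[0],key=cv2.contourArea); c,a=hullc(k[:,0].astype(float)); c=(c+.5)/8-.5+[188,196]; print(c,a/64,back('top',c,.005)-[.0007,.0008])
go(.4665,.2319,.05,-np.pi/2)"
```

```text
[[200.52700668 208.6711509 ]]
[200.26731715 208.71518017] 145.625 [0.46565759 0.23204695]
d [0.0062 0.1564 0.1494] rv [ 0.0011  0.0001 -0.0004] n 3.4627330541948163
```

drive_effector(moves={"finger_gap": [0.8, 0.8, 0.8, 0.8, 0.8], "sx": [0.003, 0.006, 0.006, 0.006, 0.006], "sy": [0.05, 0.1, 0.14, 0.158, 0.158], "sz": [0.02, 0.06, 0.11, 0.15, 0.15], "ax": [0, 0, 0, 0, 0], "ay": [0, 0, 0, 0, 0], "az": [0, 0, 0, 0, 0]})

```text
time_s: 28.05
position: [0.4615, 0.2326, 0.0473]
tool_rot: [0.003, 0.708, -0.706, -0.002]
ft_force: [0.1, 0.1, 0.4]
width: 0.801
grasp_force: 0.0
```

drive_effector(moves={"finger_gap": [0.8, 0.8], "sx": [0, 0], "sy": [0, 0], "sz": [0, 0], "ax": [0, 0], "ay": [0, 0], "az": [0, 0]})

```text
time_s: 28.3
position: [0.4676, 0.2321, 0.0517]
tool_rot: [0.001, -0.707, 0.707, -0.001]
ft_force: [-0.8, 0.8, -0.1]
width: 0.801
grasp_force: 0.0
```

```bash
python3 -c "
from h import *
go(.466,.232,-.001,-np.pi/2)"
```

```text
d [0.0002 0.0018 0.0526] rv [-0.0028  0.0012 -0.0004] n 0.8428488055907628
```

drive_effector(moves={"finger_gap": [0.8, 0.8, 0.8, 0.8, 0.8], "sx": [0, 0, 0, 0, 0], "sy": [0.0018, 0.0018, 0.0018, 0.0018, 0.0018], "sz": [0.03, 0.045, 0.052, 0.052, 0.052], "ax": [0, 0, 0, 0, 0], "ay": [0, 0, 0, 0, 0], "az": [0, 0, 0, 0, 0]})

```text
time_s: 28.92
position: [0.4646, 0.2319, -0.0014]
tool_rot: [0.0, -0.707, 0.707, -0.0]
ft_force: [-0.5, 0.3, -0.2]
width: 0.802
grasp_force: 0.0
```

drive_effector(moves={"finger_gap": [0.35, 0.35, 0.35, 0.35], "sx": [0, 0, 0, 0], "sy": [0, 0, 0, 0], "sz": [0, 0, 0, 0], "ax": [0, 0, 0, 0], "ay": [0, 0, 0, 0], "az": [0, 0, 0, 0]})

```text
time_s: 29.42
position: [0.4644, 0.2321, -0.0011]
tool_rot: [0.001, -0.707, 0.707, 0.0]
ft_force: [-3.4, -0.1, 10.4]
width: 0.493
grasp_force: 59.3
```

Careful with the scale: turns go in shares of 4 rad. That gives: -0.54 rad / 4 = -0.135.

drive_effector(moves={"finger_gap": [0.75, 0.75, 0.75, 0.75, 0.75], "sx": [0, 0, 0, 0, 0], "sy": [0, 0, 0, 0, 0], "sz": [0, 0, 0, 0, 0], "ax": [0, 0, 0, 0, 0], "ay": [0, 0, 0, 0, 0], "az": [0, 0, -0.045, -0.09, -0.135]})

```text
time_s: 30.05
position: [0.464, 0.2318, -0.0023]
tool_rot: [0.0, 0.871, -0.49, 0.0]
ft_force: [0.4, 0.4, -0.2]
width: 0.751
grasp_force: 0.0
```

drive_effector(moves={"finger_gap": [0.75, 0.75, 0.75, 0.75, 0.75], "sx": [0, 0, 0, 0, 0], "sy": [0, 0, 0, 0, 0], "sz": [0, 0, 0, 0, 0], "ax": [0, 0, 0, 0, 0], "ay": [0, 0, 0, 0, 0], "az": [-0.045, -0.09, -0.135, -0.18, -0.225]})

```text
time_s: 30.68
position: [0.464, 0.2319, -0.0022]
tool_rot: [0.0, 0.998, -0.063, 0.0]
ft_force: [0.2, -0.4, -0.5]
width: 0.75
grasp_force: 0.0
```

drive_effector(moves={"finger_gap": [0.75, 0.35, 0.35, 0.35, 0.35], "sx": [0, 0, 0, 0, 0], "sy": [0, 0, 0, 0, 0], "sz": [0, 0, 0, 0, 0], "ax": [0, 0, 0, 0, 0], "ay": [0, 0, 0, 0, 0], "az": [-0.0328, -0.0328, -0.0328, -0.0328, -0.0328]})

```text
time_s: 31.3
position: [0.4645, 0.2319, -0.0014]
tool_rot: [-0.0, 1.0, -0.002, 0.0]
ft_force: [-3.4, -0.7, 11.6]
width: 0.491
grasp_force: 64.6
```

drive_effector(moves={"finger_gap": [0.35, 0.35, 0.35, 0.35, 0.35], "sx": [0, 0, 0, 0, 0], "sy": [0, 0, 0, 0, 0], "sz": [-0.03, -0.08, -0.13, -0.175, -0.19], "ax": [0, 0, 0, 0, 0], "ay": [0, 0, 0, 0, 0], "az": [0, 0, 0, 0, 0]})

```text
time_s: 31.92
position: [0.465, 0.2322, 0.1902]
tool_rot: [-0.001, 1.0, -0.002, 0.001]
ft_force: [0.6, 1.0, -1.0]
width: 0.49
grasp_force: 61.1
```

drive_effector(moves={"finger_gap": [0.35, 0.35, 0.35, 0.35, 0.35], "sx": [0.006, 0.012, 0.018, 0.024, 0.026], "sy": [0.055, 0.11, 0.165, 0.22, 0.255], "sz": [0, 0, 0, 0, 0], "ax": [0, 0, 0, 0, 0], "ay": [0, 0, 0, 0, 0], "az": [0, 0, 0, 0, 0]})

```text
time_s: 32.55
position: [0.4893, -0.0257, 0.1872]
tool_rot: [-0.0, 1.0, -0.003, -0.0]
ft_force: [0.9, 1.0, -0.5]
width: 0.491
grasp_force: 61.1
```

drive_effector(moves={"finger_gap": [0.35, 0.35], "sx": [0, 0], "sy": [0, 0], "sz": [0, 0], "ax": [0, 0], "ay": [0, 0], "az": [0, 0]})

```text
time_s: 32.8
position: [0.4897, -0.0224, 0.1872]
tool_rot: [-0.0, 1.0, -0.001, -0.001]
ft_force: [-0.7, 0.2, -0.3]
width: 0.488
grasp_force: 61.1
```

```bash
python3 -c "
from h import *
go(.4903,-.0232,.145)
a=cv2.resize(imaging.get_image('scene')[110:240,190:340],None,fx=4,fy=4,interpolation=2)
cv2.imwrite('pics/c8.png',a)"
```

```text
d [0.0007 0.0008 0.0422] rv [-0.0003  0.0011 -0.0012] n 0.675530799751719
```

View pics/c8.png

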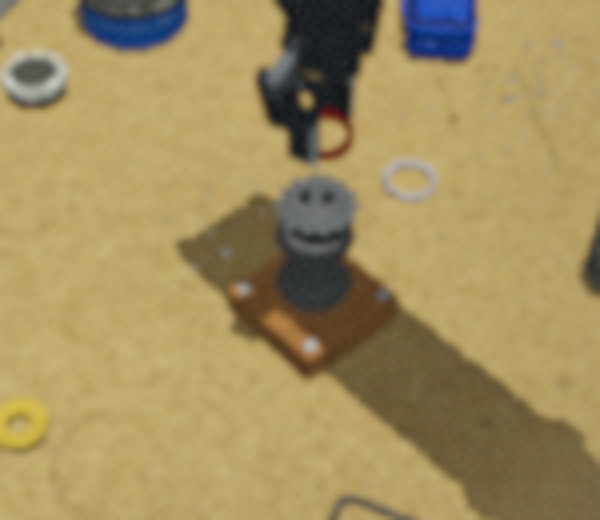

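Red ring is held over the hub (ring ≈ (332,133) in crop, hub mouth ≈ (317,195)). Lower it.

drive_effector(moves={"finger_gap": [0.35, 0.35, 0.35, 0.35, 0.35], "sx": [0.0005, 0.0005, 0.0005, 0.0005, 0.0005], "sy": [0.0006, 0.0006, 0.0006, 0.0006, 0.0006], "sz": [0.015, 0.03, 0.042, 0.045, 0.045], "ax": [0, 0, 0, 0, 0], "ay": [0, 0, 0, 0, 0], "az": [0, 0, 0, 0, 0]})

```text
time_s: 33.48
position: [0.4905, -0.0239, 0.1427]
tool_rot: [0.0, 1.0, -0.0, -0.0]
ft_force: [-1.2, 0.4, -0.2]
width: 0.49
grasp_force: 61.1
```

drive_effector(moves={"finger_gap": [0.35, 0.35, 0.35, 0.35, 0.35], "sx": [0, 0, 0, 0, 0], "sy": [0, 0, 0, 0, 0], "sz": [0.002, 0.004, 0.006, 0.008, 0.008], "ax": [0, 0, 0, 0, 0], "ay": [0, 0, 0, 0, 0], "az": [0, 0, 0, 0, 0]})

```text
time_s: 34.1
position: [0.4904, -0.0237, 0.1347]
tool_rot: [-0.0, 1.0, -0.0, -0.0]
ft_force: [0.1, -0.6, 0.1]
width: 0.489
grasp_force: 61.1
```

drive_effector(moves={"finger_gap": [0.35, 0.35, 0.35, 0.35, 0.35], "sx": [0, 0, 0, 0, 0], "sy": [-0.0004, -0.0004, -0.0004, -0.0004, -0.0004], "sz": [0.0015, 0.003, 0.0045, 0.005, 0.005], "ax": [0, 0, 0, 0, 0], "ay": [0, 0, 0, 0, 0], "az": [0, 0, 0, 0, 0]})

```text
time_s: 34.72
position: [0.4905, -0.0233, 0.1298]
tool_rot: [-0.0, 1.0, -0.0, 0.0]
ft_force: [-0.5, 0.0, -0.6]
width: 0.485
grasp_force: 61.0
```

drive_effector(moves={"finger_gap": [0.35, 0.35], "sx": [0, 0], "sy": [0, 0], "sz": [0.001, 0.001], "ax": [0, 0], "ay": [0, 0], "az": [0, 0]})

```text
time_s: 34.98
position: [0.4905, -0.0233, 0.1288]
tool_rot: [-0.0, 1.0, -0.0, -0.0]
ft_force: [0.6, 1.0, -0.6]
width: 0.489
grasp_force: 61.0
```

drive_effector(moves={"finger_gap": [0.35, 0.35], "sx": [0, 0], "sy": [0, 0], "sz": [0.001, 0.001], "ax": [0, 0], "ay": [0, 0], "az": [0, 0]})

```text
time_s: 35.22
position: [0.4907, -0.0233, 0.1282]
tool_rot: [-0.0, 1.0, -0.0, 0.0]
ft_force: [-0.8, 0.4, 5.1]
width: 0.488
grasp_force: 62.2
```

drive_effector(moves={"finger_gap": [0.35, 0.35], "sx": [0, 0], "sy": [0, 0], "sz": [0.001, 0.001], "ax": [0, 0], "ay": [0, 0], "az": [0, 0]})

```text
time_s: 35.48
position: [0.4909, -0.0233, 0.1279]
tool_rot: [-0.001, 1.0, -0.0, 0.0]
ft_force: [-6.1, 1.5, 14.9]
width: 0.484
grasp_force: 64.0
```

drive_effector(moves={"finger_gap": [0.7, 0.7, 0.75, 0.8, 0.8], "sx": [0, 0, 0, 0, 0], "sy": [0, 0, 0, 0, 0], "sz": [-0.002, -0.003, -0.03, -0.06, -0.075], "ax": [0, 0, 0, 0, 0], "ay": [0, 0, 0, 0, 0], "az": [0, 0, 0, 0, 0]})

```text
time_s: 36.1
position: [0.491, -0.0234, 0.2029]
tool_rot: [-0.0, 1.0, -0.0, 0.001]
ft_force: [1.3, 0.5, 0.2]
width: 0.8
grasp_force: 0.0
```

drive_effector(moves={"finger_gap": [0.8, 0.8, 0.8, 0.8, 0.8], "sx": [0.033, 0.066, 0.1, 0.127, 0.1327], "sy": [-0.05, -0.1, -0.15, -0.195, -0.2052], "sz": [0, 0, 0, 0, 0], "ax": [0, 0, 0, 0, 0], "ay": [0, 0, 0, 0, 0], "az": [0, 0, 0, 0, 0]})

```text
time_s: 36.72
position: [0.6236, 0.1864, 0.1996]
tool_rot: [0.0, 1.0, 0.003, -0.001]
ft_force: [0.2, -0.2, -0.2]
width: 0.802
grasp_force: 0.0
```

drive_effector(moves={"finger_gap": [0.8, 0.8, 0.8, 0.8, 0.8], "sx": [0, 0, 0, 0, 0], "sy": [0, 0, 0, 0, 0], "sz": [0.04, 0.1, 0.15, 0.17, 0.17], "ax": [0, 0, 0, 0, 0], "ay": [0, 0, 0, 0, 0], "az": [0, 0, 0, 0, 0]})

```text
time_s: 37.35
position: [0.6228, 0.1813, 0.0313]
tool_rot: [0.0, 1.0, -0.0, -0.001]
ft_force: [-0.2, -0.4, 1.7]
width: 0.798
grasp_force: 0.0
```

drive_effector(moves={"finger_gap": [0.8], "sx": [0], "sy": [0], "sz": [0], "ax": [0], "ay": [0], "az": [0]})

```text
time_s: 37.48
position: [0.6248, 0.1817, 0.0342]
tool_rot: [-0.0, 1.0, -0.0, 0.002]
ft_force: [-0.3, 0.2, 0.1]
width: 0.802
grasp_force: 0.0
```

```bash
python3 -c "
from h import *
go(.6232,.1819,.003)
a=cv2.resize(imaging.get_image('scene')[110:260,150:300],None,fx=4,fy=4,interpolation=2)
cv2.imwrite('pics/c9.png',a)"
```

```text
d [-0.0017 -0.0002  0.0312] rv [-0.0006 -0.0032 -0.0004] n 0.5001770539303063
```

View pics/c9.png

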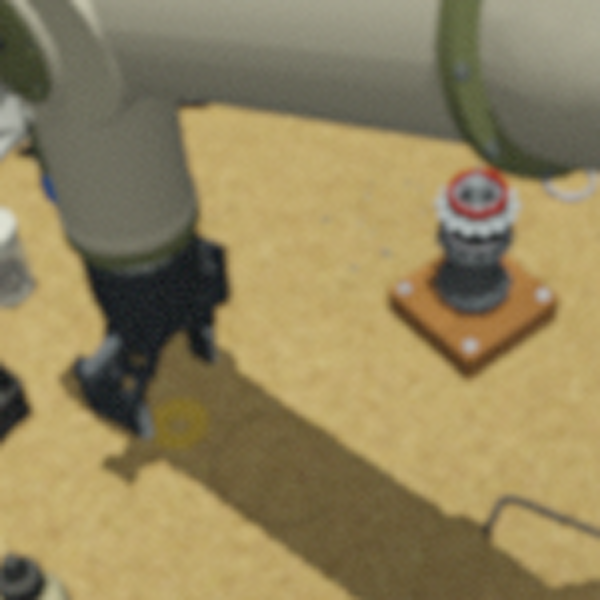

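drive_effector(moves={"finger_gap": [0.8, 0.8, 0.8, 0.8], "sx": [-0.001, -0.001, -0.001, -0.001], "sy": [0, 0, 0, 0], "sz": [0.015, 0.026, 0.03, 0.03], "ax": [0, 0, 0, 0], "ay": [0, 0, 0, 0], "az": [0, 0, 0, 0]})

```text
time_s: 38.02
position: [0.622, 0.1818, 0.0014]
tool_rot: [0.0, 1.0, -0.0, -0.0]
ft_force: [0.7, 1.2, -0.3]
width: 0.799
grasp_force: 0.0
```

drive_effector(moves={"finger_gap": [0.35, 0.35, 0.35, 0.35], "sx": [0, 0, 0, 0], "sy": [0, 0, 0, 0], "sz": [0, 0, 0, 0], "ax": [0, 0, 0, 0], "ay": [0, 0, 0, 0], "az": [0, 0, 0, 0]})

```text
time_s: 38.52
position: [0.6228, 0.1818, 0.0028]
tool_rot: [-0.0, 1.0, -0.0, 0.001]
ft_force: [-1.5, -1.3, 5.9]
width: 0.476
grasp_force: 59.9
```

To row units: 0.54 rad / 4 = 0.135.

drive_effector(moves={"finger_gap": [0.75, 0.75, 0.75, 0.75, 0.75], "sx": [0, 0, 0, 0, 0], "sy": [0, 0, 0, 0, 0], "sz": [0, 0, 0, 0, 0], "ax": [0, 0, 0, 0, 0], "ay": [0, 0, 0, 0, 0], "az": [0, 0, 0.045, 0.09, 0.135]})

```text
time_s: 39.15
position: [0.6221, 0.182, 0.0017]
tool_rot: [-0.0, 0.963, -0.27, -0.0]
ft_force: [-0.4, 0.5, 0.4]
width: 0.75
grasp_force: 0.0
```

drive_effector(moves={"finger_gap": [0.75, 0.75, 0.75, 0.75, 0.75], "sx": [0, 0, 0, 0, 0], "sy": [0, 0, 0, 0, 0], "sz": [0, 0, 0, 0, 0], "ax": [0, 0, 0, 0, 0], "ay": [0, 0, 0, 0, 0], "az": [0.045, 0.09, 0.135, 0.18, 0.225]})

```text
time_s: 39.78
position: [0.6222, 0.1821, 0.0016]
tool_rot: [0.0, 0.75, -0.662, -0.0]
ft_force: [0.9, 0.5, -0.1]
width: 0.751
grasp_force: 0.0
```

drive_effector(moves={"finger_gap": [0.75, 0.75, 0.35, 0.35, 0.35], "sx": [0, 0, 0, 0, 0], "sy": [0, 0, 0, 0, 0], "sz": [-0.002, -0.002, -0.002, -0.002, -0.002], "ax": [0, 0, 0, 0, 0], "ay": [0, 0, 0, 0, 0], "az": [0.0328, 0.0328, 0.0328, 0.0328, 0.0328]})

```text
time_s: 40.4
position: [0.6226, 0.182, 0.0042]
tool_rot: [-0.0, 0.707, -0.707, 0.0]
ft_force: [1.0, 0.7, 2.3]
width: 0.474
grasp_force: 60.3
```

drive_effector(moves={"finger_gap": [0.35], "sx": [0], "sy": [0], "sz": [0], "ax": [0], "ay": [0], "az": [0]})

```text
time_s: 40.52
position: [0.6225, 0.1819, 0.0042]
tool_rot: [-0.0, 0.707, -0.707, 0.0]
ft_force: [1.1, -0.1, 2.5]
width: 0.478
grasp_force: 60.4
```

drive_effector(moves={"finger_gap": [0.35, 0.35, 0.35, 0.35, 0.35], "sx": [0, 0, 0, 0, 0], "sy": [0, 0, 0, 0, 0], "sz": [-0.03, -0.08, -0.13, -0.175, -0.19], "ax": [0, 0, 0, 0, 0], "ay": [0, 0, 0, 0, 0], "az": [0, 0, 0, 0, 0]})

```text
time_s: 41.15
position: [0.623, 0.1815, 0.1967]
tool_rot: [0.001, -0.707, 0.707, -0.001]
ft_force: [-0.1, 0.3, -0.8]
width: 0.472
grasp_force: 60.8
```

drive_effector(moves={"finger_gap": [0.35, 0.35, 0.35, 0.35, 0.35], "sx": [0.05, 0.1, 0.15, 0.19, 0.205], "sy": [0.032, 0.064, 0.097, 0.122, 0.132], "sz": [0, 0, 0, 0, 0], "ax": [0, 0, 0, 0, 0], "ay": [0, 0, 0, 0, 0], "az": [0, 0, 0, 0, 0]})

```text
time_s: 41.78
position: [0.4879, -0.0254, 0.1928]
tool_rot: [0.0, -0.706, 0.708, 0.001]
ft_force: [0.9, -0.1, 0.4]
width: 0.478
grasp_force: 60.8
```

drive_effector(moves={"finger_gap": [0.35, 0.35, 0.35], "sx": [0, 0, 0], "sy": [0, 0, 0], "sz": [0, 0, 0], "ax": [0, 0, 0], "ay": [0, 0, 0], "az": [0, 0, 0]})

```text
time_s: 42.15
position: [0.4907, -0.022, 0.1936]
tool_rot: [0.001, 0.708, -0.707, 0.0]
ft_force: [-0.4, 0.1, -0.5]
width: 0.475
grasp_force: 60.8
```

```bash
python3 -c "
from h import *
go(.4904,-.0233,.15,-np.pi/2)"
```

```text
d [0.0012 0.0003 0.0436] rv [ 0.0004 -0.0012  0.0017] n 0.6978556012714683
```

drive_effector(moves={"finger_gap": [0.35, 0.35, 0.35, 0.35, 0.35], "sx": [0.0008, 0.0008, 0.0008, 0.0008, 0.0008], "sy": [0.0002, 0.0002, 0.0002, 0.0002, 0.0002], "sz": [0.015, 0.03, 0.042, 0.045, 0.045], "ax": [0, 0, 0, 0, 0], "ay": [0, 0, 0, 0, 0], "az": [0, 0, 0, 0, 0]})

```text
time_s: 42.78
position: [0.49, -0.024, 0.1488]
tool_rot: [-0.0, -0.707, 0.707, 0.0]
ft_force: [0.2, -0.0, 0.2]
width: 0.474
grasp_force: 60.8
```

```bash
python3 -c "
from h import *
go(.4904,-.0233,.138,-np.pi/2)"
```

```text
d [-0.0007 -0.0004  0.0108] rv [ 0.0001 -0.0001 -0.0006] n 0.17282499363369128
```

drive_effector(moves={"finger_gap": [0.35, 0.35, 0.35, 0.35, 0.35], "sx": [-0.0006, -0.0006, -0.0006, -0.0006, -0.0006], "sy": [-0.0004, -0.0004, -0.0004, -0.0004, -0.0004], "sz": [0.002, 0.004, 0.006, 0.0085, 0.0085], "ax": [0, 0, 0, 0, 0], "ay": [0, 0, 0, 0, 0], "az": [0, 0, 0, 0, 0]})

```text
time_s: 43.4
position: [0.4902, -0.0232, 0.1401]
tool_rot: [-0.0, -0.707, 0.707, 0.0]
ft_force: [0.2, -0.0, -0.8]
width: 0.479
grasp_force: 60.8
```

drive_effector(moves={"finger_gap": [0.35, 0.35], "sx": [0, 0], "sy": [0, 0], "sz": [0.001, 0.001], "ax": [0, 0], "ay": [0, 0], "az": [0, 0]})

```text
time_s: 43.65
position: [0.4904, -0.0233, 0.1393]
tool_rot: [0.0, -0.707, 0.707, -0.0]
ft_force: [0.0, -0.4, 0.2]
width: 0.478
grasp_force: 60.8
```

drive_effector(moves={"finger_gap": [0.35, 0.35], "sx": [0, 0], "sy": [0, 0], "sz": [0.001, 0.001], "ax": [0, 0], "ay": [0, 0], "az": [0, 0]})

```text
time_s: 43.9
position: [0.4904, -0.0233, 0.1383]
tool_rot: [0.0, -0.707, 0.707, 0.0]
ft_force: [0.5, -0.2, -0.1]
width: 0.476
grasp_force: 60.8
```

drive_effector(moves={"finger_gap": [0.35, 0.35], "sx": [0, 0], "sy": [0, 0], "sz": [0.001, 0.001], "ax": [0, 0], "ay": [0, 0], "az": [0, 0]})

```text
time_s: 44.15
position: [0.4906, -0.0233, 0.1377]
tool_rot: [0.0, -0.707, 0.707, -0.0]
ft_force: [-2.2, 0.4, 5.6]
width: 0.472
grasp_force: 61.2
```

drive_effector(moves={"finger_gap": [0.35, 0.7, 0.7, 0.7, 0.8], "sx": [0, 0, 0, 0, 0], "sy": [0, 0, 0, 0, 0], "sz": [0.001, 0, 0, -0.03, -0.07], "ax": [0, 0, 0, 0, 0], "ay": [0, 0, 0, 0, 0], "az": [0, 0, 0, 0, 0]})

```text
time_s: 44.78
position: [0.4897, -0.0232, 0.2074]
tool_rot: [-0.001, -0.707, 0.707, 0.0]
ft_force: [0.6, 1.4, 0.5]
width: 0.798
grasp_force: 0.0
```

drive_effector(moves={"finger_gap": [0.8, 0.8, 0.8, 0.8, 0.8], "sx": [0.05, 0.1, 0.15, 0.2, 0.2], "sy": [-0.02, -0.04, -0.06, -0.08, -0.08], "sz": [-0.02, -0.02, -0.02, -0.02, -0.02], "ax": [0, 0, 0, 0, 0], "ay": [0, 0, 0, 0, 0], "az": [0, 0, 0, 0, 0]})

```text
time_s: 45.4
position: [0.5683, -0.2304, 0.2269]
tool_rot: [-0.001, -0.703, 0.711, -0.001]
ft_force: [-0.4, -0.1, 0.8]
width: 0.804
grasp_force: 0.0
```

```bash
python3 -c "
from h import *
a=cv2.resize(imaging.get_image('scene')[130:260,200:350],None,fx=4,fy=4,interpolation=2)
cv2.imwrite('pics/d1.png',a)"
```

```text
(no output)
```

View pics/d1.png

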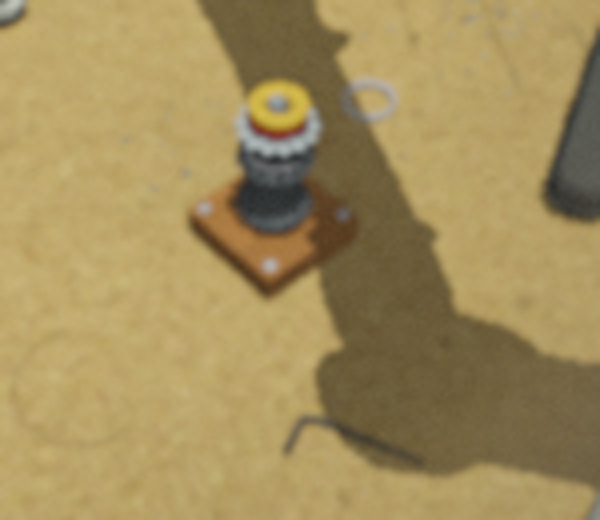

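The stack on the hub is complete: gold lockring at (279,105), with the red spacer and sprocket below it, all level. The silver spacer is untouched at (370,98).

drive_effector(moves={"finger_gap": [0.8, 0.8, 0.8], "sx": [0, 0, 0], "sy": [0, 0, 0], "sz": [0, 0, 0], "ax": [0, 0, 0], "ay": [0, 0, 0], "az": [0, 0, 0]})

```text
time_s: 45.82
position: [0.5708, -0.2216, 0.2274]
tool_rot: [-0.0, 0.708, -0.706, -0.0]
ft_force: [-0.8, -0.2, 0.4]
width: 0.798
grasp_force: 0.0
```

```bash
python3 -c "
from plant import manip, imaging, job
print(job.hand_in())"
```

```text
the job is handed in; nothing more can be done
None
```

The kit is built on the hub in the order asked (black spacer, sprocket, red spacer, gold lockring), each piece seated, level and released, and I handed the job in at about 46 s; no verdict came back, and the red spacer got pushed about 27 mm along the bench by a missed grasp before I picked it up.

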